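# Load keg collars into a leaning feed tube

## Robot

A 7-joint arm with a two-finger parallel gripper is mounted at the origin on the work surface. World frame = base frame: x ahead of the robot, y to its left, z up, the work surface at z = 0. Lengths are in m, angles in rad, forces in N, time in s.
With the tool pointing down it reaches from about 0.4 to 0.85 m from the base axis. Payload 4.5 kg.
Tool frame: the origin (TCP) lies midway between the tips of the shut fingers; the grasp point (between the pads) lies behind it (r.grip_point_offset is the z of the grasp point in the tool frame, in m); z points along the fingers, y is the line along which they close (so a half turn about z gives the same grasp; the last joint's range is limited). The gripper opens to 88 mm and grips with 3 to 60 N. Pads are 18 mm wide; open, the fingers measure 123 mm over their backs; the gripper's body (75 mm by 187 mm) begins 45 mm behind the grasp point.
Start: joints at [1.32, 0.689, -0.195, 1.565, 0.157, 0.902, -0.215], TCP at [0.176, -0.6, 0.239] pointing down, gripper open.
Joint ranges: [-3.01, 3.01], [-0.46, 2.08], [-1.47, 1.51], [0.13, 2.56], [-1, 4.14], [0.04, 2.09], [-2.66, 2.66]. Speed limits (rad/s): [2.57, 2.57, 3.14, 3.14, 3.14, 3.14, 3.14].

## Interface

Orientations are given as a unit quaternion [x, y, z, w].
In Python, from plant import r, optics, workorder gives the robot as it stands.
- The arm moves only by the shell command python3 -m creep 'ROWS' [FORCE]. ROWS is JSON, a list of rows, each an object of numbers: "grip": the gripper command: -1 is shut, 1 is fully open, values between are in proportion; "tx", "ty", "tz": the shift along the tool's x, y, z in cm; "spin": the turn about the tool's z in degrees. In form: [{"grip": .., "tx": .., "ty": .., "tz": .., "spin": ..}, ...]. A call has 1 to 8 rows; each row shifts and turns the commanded pose from where the row before left it, along the tool's axes as they then stand; what a row does not reach is not made up. A row lasts 1/12 s, in which the tool goes at most 41.7 mm and 7.16 degrees, less where a joint would pass 70% of its speed; a pose out of reach is approached as far as the arm can. A call with a gripper value outside its range is refused whole. The fingers move at their own pace and stop on an object; FORCE is the grip in N (left out, the last holds). Time passes only in rows, so rows that do not move let the fingers close. It gives the time, the measured TCP pose, the force, the opening and the grip force at its end, in the units of the state.
- r.get_state(): the state, without advancing time (a new reading comes with each control period).
- optics.snapshot(name): name is "scene" or "top" or "wrist"; returns (picture, depth): 420x560x3 uint8, red, green, blue; 420x560 float32, m along the optical axis (not along the pixel's ray), 0 where there is no reading.
- optics.get_calibration(name): a dict with "fx", "fy", "cx", "cy" (pixels), "extrinsics" (4x4, takes a point from world to camera coordinates). Camera axes: x right, y down, z forward; pixel columns grow to the right and rows downward; lengths in m; the calibration is good to about 2 mm. A picture is of the moment at which its call begins: read the wrist's pose just before it. get_calibration takes no time and is no camera call; for the wrist camera it gives the pose at the moment of the call.
- workorder.finish_job(): hands the job in; it is judged then, once.
The state is a dict: "clock": time; "q": joint angles; "qd": joint speeds; "joint_torque": joint torques, N m; "tool_pos": TCP position; "eef_rot": TCP orientation; "contact_force": force on the tool from outside, world axes, zero at the start; "moment": the same for the moment, N m; "opening": opening from 0.0 (shut) to 1.0 (fully open); "finger_force": force on a finger pad.
Only numpy, scipy, OpenCV 4.12 (cv2) and the standard library are available. Lean on these libraries where they do the work, as an engineer would, in place of code of your own. Each camera call takes 0.05 s, during which the arm holds its last target. There are 200 camera calls.

## Task

Load the leaning white feed tube of the blue collar machine for the next run: drop the red collar in first, then the blue collar on top of it, so that both lie flat in one column at the bottom of the tube. Leave the yellow collar and the bottles standing on the table as they are.

Things in the scene. Friction and masses are not known exactly. Their poses are not given: they have to be found in the camera images.
- red_collar: hard plastic flat ring (red), outer diameter 50 mm, hole 28 mm, 18 mm thick, 35 g, lying flat on the table. Origin: centre of its underside as it lies at the start; z along its axis, up at the start. To go in first.
- red_collar_center (a point): middle of the red collar, 9 mm above its origin along its z, on the axis in the empty hole
- blue_collar: hard plastic flat ring (blue), outer diameter 50 mm, hole 28 mm, 18 mm thick, 35 g, lying flat on the table. Origin: centre of its underside as it lies at the start; z along its axis, up at the start. To go in second.
- blue_collar_center (a point): middle of the blue collar, 9 mm above its origin along its z
- yellow_collar: hard plastic flat ring (yellow), outer diameter 50 mm, hole 28 mm, 18 mm thick, 35 g, lying flat on the table; a spare that stays where it is. Origin: centre of its underside as it lies at the start; z along its axis, up at the start
- feed_tube: white round tube, fixed to the machine, leaning 32 degrees from vertical, closed at the bottom. Bore 52 mm, outside 60 mm, 65 mm deep. Origin: centre of its inner floor, 88 mm above the table; z runs up the tube's axis out of the mouth; y is level; x points to its upper side, which has a 17 mm wide viewing slot. Slippery bore: collars slide down it under their own weight.
- tube_mouth (a point): centre of the feed tube's open upper end, 65 mm along the tube's z from its origin; the last 4 mm flare to 57 mm inside and 65 mm outside. Nothing stands over it
- machine: low blue machine bolted to the table, base plate 200 x 150 mm, housing up to 93 mm high behind the tube. Origin: centre of the base's underside; its front, towards which the tube leans, faces its -x
- beer_bottle_a: brown glass bottle with a paper label and black cap, 62 mm across, 210 mm tall, standing loose on the table; not to be disturbed. Origin: centre of its underside, z up
- beer_bottle_b: brown glass bottle with a paper label and black cap, 62 mm across, 210 mm tall, standing loose on the table; not to be disturbed. Origin: centre of its underside, z up
- cleaner_jug: white plastic round bottle with a paper label and grey cap, 80 mm across, 230 mm tall, standing loose; not to be disturbed. Origin: centre of its underside, z up

How it is judged:
By the outcome, as a careful person would: the job done as asked, in the order asked, and still so for the second after the job is handed in, with the robot touching nothing.
It also fails if it takes over 62 s, if anything falls off the work surface, if the arm or the gripper's body presses on something with over 40 N, if the wrist force passes 120 N, or if a joint passes its speed limit or range.

## Working session

There is one attempt and no reset: what is moved stays moved. The work goes in short steps, Python scripts to look and compute and a shell command to move; the robot and the scene stay as the last step left them, time stands still between calls to the robot, and variables do not carry over. Pictures are saved under pics/ and viewed, at most 10 in all, crops included, and the job is handed in when it is done.

```bash
ls; mkdir -p pics; python3 - <<'E'
from plant import r, optics, workorder
import cv2,numpy as np
s=r.get_state();print(s, r.grip_point_offset)
for n in ("scene","top"):
    p,d=optics.snapshot(n);cv2.imwrite(f"pics/{n}0.png",p[:,:,::-1]);np.savez(f"{n}0.npz",p=p,d=d)
    print(n,optics.get_calibration(n))
E
```

```text
pics
{'clock': 0.0, 'q': array([ 1.31981717,  0.68995914, -0.19450053,  1.5663382 ,  0.15729453,
        0.90254715, -0.21508997]), 'qd': array([ 0.00211489,  0.00046716, -0.00134751,  0.00197083,  0.0003334 ,
       -0.0002601 , -0.00052608]), 'joint_torque': array([ 5.53950867e-04, -5.27563906e+01, -1.26645818e+00, -1.53429383e+01,
       -5.25311683e-02,  6.70796333e-03,  1.63896534e-04]), 'tool_pos': array([ 0.17535294, -0.59922557,  0.23792678]), 'eef_rot': array([ 9.89873618e-01,  1.41948419e-01, -2.05297676e-04, -9.07750617e-04]), 'contact_force': array([-0.02840696, -0.79471691,  0.00949654]), 'moment': array([0.04560587, 0.03009152, 0.00719897]), 'finger_force': 0.0, 'opening': 1.0012426884405754} -0.0187
scene {'fx': 379.4618875071177, 'fy': 379.4618875071177, 'cx': 273.9192492261332, 'cy': 206.7979420309691, 'extrinsics': array([[-0.78139743,  0.62402037, -0.00407874,  0.41310016],
       [ 0.38471091,  0.47656761, -0.79049404, -0.201683  ],
       [-0.49134059, -0.61925915, -0.61245615,  1.42232724],
       [ 0.        ,  0.        ,  0.        ,  1.        ]])}
top {'fx': 446.1813572332124, 'fy': 446.1813572332124, 'cx': 280.6254499074957, 'cy': 210.18689765185857, 'extrinsics': array([[-0.02498725, -0.99968646,  0.00161591,  0.11042562],
       [-0.99640056,  0.02477407, -0.08106891,  0.60199956],
       [ 0.08100346, -0.00363578, -0.99670719,  1.099493  ],
       [ 0.        ,  0.        ,  0.        ,  1.        ]])}
```

View pics/scene0.png

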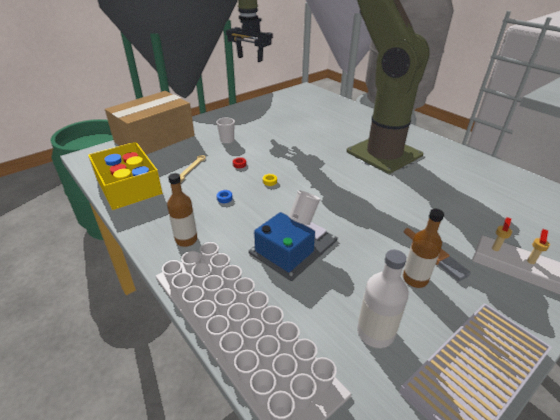

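View pics/top0.png

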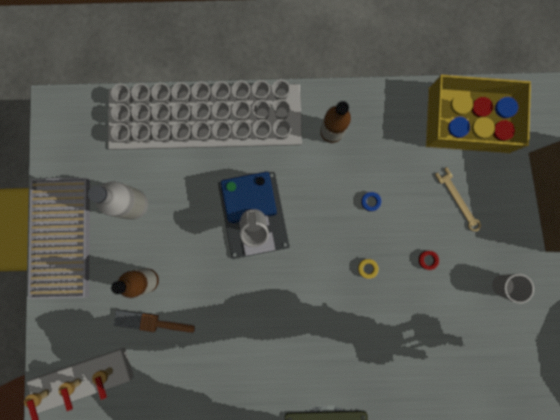

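The scene view shows red, yellow and blue collars at about (239,163), (270,180) and (224,197). In the top view they are at (429,260), (369,269) and (371,201). The tube mouth is near (254,230) in the top view and leans towards the robot. The bottles are well away from the path. Next I measure from the top view, with depth.

```bash
cat > h.py <<'E'
import numpy as np,cv2
from plant import r, optics
def world(c,u,v,z):      # ray onto plane z
    R=c['extrinsics'][:3,:3];t=c['extrinsics'][:3,3];o=-R.T@t
    d=R.T@np.array([(u-c['cx'])/c['fx'],(v-c['cy'])/c['fy'],1]);return o+d*(z-o[2])/d[2]
def cloud(c,d):
    R=c['extrinsics'][:3,:3];t=c['extrinsics'][:3,3]
    v,u=np.indices(d.shape);P=np.stack([(u-c['cx'])/c['fx']*d,(v-c['cy'])/c['fy']*d,d],-1);return (P-t)@R
E
python3 - <<'E'
from h import *
f=np.load('top0.npz');p,d=f['p'],f['d'];c=optics.get_calibration('top');W=cloud(c,d)
hsv=cv2.cvtColor(p,cv2.COLOR_RGB2HSV)
for n,(u,v) in dict(red=(429,260),blue=(371,201),yellow=(369,269)).items():
    m=np.zeros(d.shape,np.uint8);m[v-16:v+17,u-16:u+17]=(hsv[v-16:v+17,u-16:u+17,1]>140)*255
    k=max(cv2.findContours(m,cv2.RETR_EXTERNAL,cv2.CHAIN_APPROX_NONE)[0],key=cv2.contourArea)
    (a,b),rad=cv2.minEnclosingCircle(k);e=cv2.fitEllipse(k);w=world(c,*e[0],.012)
    print(n,e,rad,w.round(4),'zmax',np.percentile(W[v-8:v+8,u-8:u+8,2],98).round(4))
# tube & machine
reg=np.zeros(d.shape,bool);reg[165:265,210:300]=1
h=W[...,2]
m=(reg&(hsv[...,0]>95)&(hsv[...,0]<130)&(hsv[...,1]>120)&(abs(h-.093)<.008)).astype(np.uint8)
pts=W[m>0][:,:2].astype(np.float32);print('housing',len(pts),cv2.minAreaRect(pts))
b=reg&(h>.003)&(h<.03);pts=W[b][:,:2].astype(np.float32);print('base',len(pts),cv2.minAreaRect(pts))
t=reg&(h>.115);print('tube',t.sum(),W[t].min(0),W[t].max(0),W[t].mean(0))
big=cv2.resize(p[160:265,205:305,::-1],None,fx=5,fy=5,interpolation=cv2.INTER_CUBIC);cv2.imwrite('pics/tube_top.png',big)
s=np.load('scene0.npz');big2=cv2.resize(s['p'][180:280,245:345,::-1],(525,525),interpolation=cv2.INTER_CUBIC)
g=np.zeros((525,270,3),np.uint8)
cv2.imwrite('pics/tube.png',cv2.resize(np.hstack([big,big2]),(800,412)))
E
```

```text
red ((428.3356018066406, 259.6683044433594), (17.302261352539062, 19.111406326293945), 100.67205047607422) 9.721773147583008 [ 0.471  -0.2744  0.012 ] zmax 0.0215
blue ((370.8007507324219, 201.03126525878906), (17.045730590820312, 18.318456649780273), 83.0107192993164) 9.355271339416504 [ 0.6233 -0.1353  0.012 ] zmax 0.0219
yellow ((367.74163818359375, 268.3680114746094), (17.43039894104004, 18.66606903076172), 109.83197784423828) 9.768082618713379 [ 0.453  -0.1205  0.012 ] zmax 0.0222
housing 1418 ((0.6345449686050415, 0.1727173924446106), (0.10214327275753021, 0.11748816817998886), 9.757977485656738)
base 2022 ((0.5979043245315552, 0.1629035621881485), (0.2298150360584259, 0.2545225918292999), 88.66018676757812)
tube 442 [0.5135292  0.09947453 0.11505061] [0.59211104 0.18851376 1.14449758] [0.54699956 0.15423025 0.19760857]
```

View pics/tube.png

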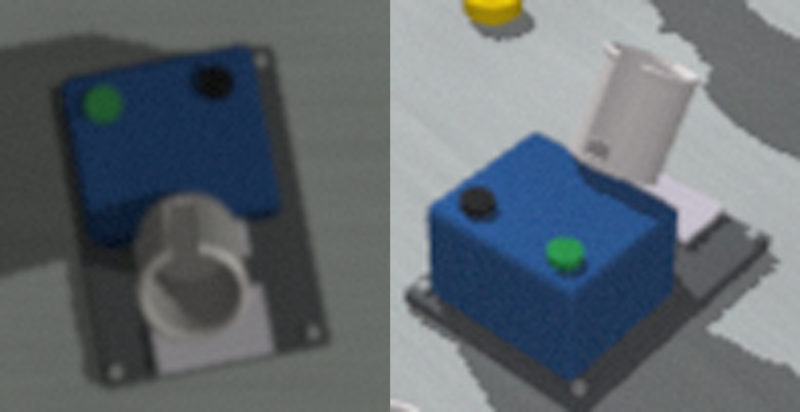

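The crops show the tube mouth centred near (192,289) in the left panel, the viewing slot on its housing side, and base screws at (262,60), (315,332) and (115,372). The machine is yawed about +10°, so spinning the tool +6.5° lines up its x-axis with the machine's. I'll refine the yaw and mouth and work out the first move.

```bash
cat >> h.py <<'E'
from scipy.spatial.transform import Rotation as Ro
def to(x,y,z):
    s=r.get_state();R=Ro.from_quat(s['eef_rot'])
    yaw=np.degrees(np.arctan2(*R.as_matrix()[1::-1,0]))
    print('t',round(s['clock'],2),'tcp',s['tool_pos'].round(4),'toolx yaw',yaw.round(2),'need cm',(R.inv().apply(np.array([x,y,z])-s['tool_pos'])*100).round(2),'F',s['contact_force'].round(1),'op',round(s['opening'],3),'ff',round(s['finger_force'],1))
E
python3 - <<'E'
from h import *
c=optics.get_calibration('top')
f=lambda X,Y,z:world(c,205+X/3.902,160+Y/3.924,z)
A,B,C=f(262,60,.01),f(315,332,.01),f(115,372,.01)
print(np.degrees(np.arctan2(*(A-B)[1::-1])),np.degrees(np.arctan2(*(B-C)[:2]*[1,-1])),np.linalg.norm(A-B),np.linalg.norm(B-C),'machine centre',(A+C)/2)
print('mouth',f(192,289,.1431))
p=np.load('top0.npz')['p']
g=cv2.GaussianBlur(cv2.cvtColor(p,cv2.COLOR_RGB2GRAY),(3,3),0)[205:252,232:275]
m=(g>105).astype(np.uint8);print('\n'.join(''.join('#' if x>130 else '+' if x>105 else '.' for x in q) for q in g))
to(.471,-.2744,.15)
E
```

```text
9.636011163401077 9.782094368959333 0.1807968862728208 0.13223224368655648 machine centre [0.59577446 0.16487863 0.01      ]
mouth [0.5436265  0.15635517 0.1431    ]
...........................................
...........................................
...........................................
...........................................
...........................................
...........................................
...........................................
...........................................
...........................................
............................++.............
............................+++............
............................++++...........
............................+++++++........
............................+++++++........
............................++++++++.......
............................++++++++.......
..........................++++++++++.......
........................++++++++++++.......
........................++++#+++++++.......
.........................+++####++++.......
...........................++####++........
..........
[... 551 characters left out ...]
.+++++++..
..........+++++++.................+++++++..
...........++++++.................+++++++..
...........++++++................++++++++..
............++++++..............+++++++++..
.............+++++++...........+++++++++++.
.............++++++++.......++++++++++++++.
.............+++++++++++++++++++++++++++++.
.............+++++++++++++++++++++++++++++.
.............+++++++++++++++++++++++++++++.
.............+++++++++++++++++++++++++++++.
.............+++++++++++++++++++++++++++++.
..............++++++++++++++++++++++++++...
..............+++++++++++++++++++++........
t 0.1 tcp [ 0.1754 -0.5993  0.238 ] toolx yaw 16.32 need cm [ 37.5  -22.86   8.83] F [ 0.2  0.3 -0.8] op 1.003 ff 0.0
```

```bash
python3 -m creep '[{"grip":1,"tx":0,"ty":0,"tz":0,"spin":6.6},{"grip":1,"tx":1.97,"ty":3.08,"tz":0,"spin":0},{"grip":1,"tx":1.97,"ty":3.08,"tz":0.7,"spin":0},{"grip":1,"tx":1.97,"ty":3.08,"tz":0.7,"spin":0},{"grip":1,"tx":1.97,"ty":3.08,"tz":0.7,"spin":0},{"grip":1,"tx":1.97,"ty":3.08,"tz":0.7,"spin":0},{"grip":1,"tx":1.97,"ty":3.08,"tz":0.7,"spin":0},{"grip":1,"tx":1.97,"ty":3.08,"tz":0.7,"spin":0}]' 5
python3 -m creep '[{"grip":1,"tx":1.97,"ty":3.08,"tz":0.7,"spin":0},{"grip":1,"tx":1.97,"ty":3.08,"tz":0.7,"spin":0},{"grip":1,"tx":1.97,"ty":3.08,"tz":0.7,"spin":0},{"grip":1,"tx":1.97,"ty":3.08,"tz":0.7,"spin":0},{"grip":1,"tx":1.97,"ty":3.08,"tz":0.7,"spin":0},{"grip":1,"tx":0,"ty":0,"tz":0,"spin":0},{"grip":1,"tx":0,"ty":0,"tz":0,"spin":0}]'
python3 - <<'E'
from h import *
to(.471,-.2744,.010)
c=optics.get_calibration('wrist');p,d=optics.snapshot('wrist');cv2.imwrite('pics/w1.png',p[:,:,::-1]);
hsv=cv2.cvtColor(p,cv2.COLOR_RGB2HSV)
m=(((hsv[...,0]<8)|(hsv[...,0]>172))&(hsv[...,1]>140)).astype(np.uint8)
k=max(cv2.findContours(m,cv2.RETR_EXTERNAL,cv2.CHAIN_APPROX_NONE)[0],key=cv2.contourArea);e=cv2.fitEllipse(k);print(e,world(c,*e[0],.016))
E
```

```text
clock: 0.77
tool_pos: [0.3443, -0.7839, 0.1971]
eef_rot: [0.996, 0.085, 0.0, -0.001]
contact_force: [1.5, -1.7, -0.6]
opening: 0.998
finger_force: 0.0
clock: 1.35
tool_pos: [0.3984, -0.8254, 0.1607]
eef_rot: [0.997, 0.078, 0.009, 0.029]
contact_force: [-1.1, -0.6, 0.7]
opening: 0.998
finger_force: 0.0
t 1.35 tcp [ 0.3984 -0.8254  0.1607] toolx yaw 8.93 need cm [ 15.51 -54.11  12.15] F [-1.1 -0.6  0.7] op 0.998 ff 0.0Traceback (most recent call last):
  File "<stdin>", line 6, in <module>
ValueError: max() iterable argument is empty
```

View pics/w1.png

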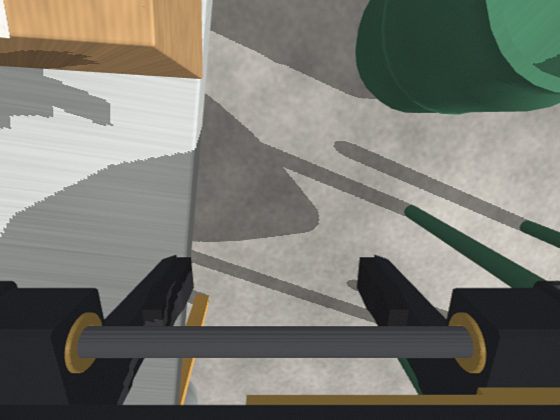

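The wrist view shows the floor beyond the table edge. I had the sign of ty wrong, went the wrong way and ran into the reach limit. Nothing was touched, so I'm going back the other way.

```bash
python3 -m creep '[{"grip":1,"tx":0,"ty":-3.7,"tz":0,"spin":0},{"grip":1,"tx":1,"ty":-3.7,"tz":0,"spin":0},{"grip":1,"tx":1,"ty":-3.7,"tz":0,"spin":0},{"grip":1,"tx":1,"ty":-3.7,"tz":0,"spin":0},{"grip":1,"tx":1,"ty":-3.7,"tz":0,"spin":0},{"grip":1,"tx":1,"ty":-3.7,"tz":0,"spin":0},{"grip":1,"tx":1,"ty":-3.7,"tz":0,"spin":0},{"grip":1,"tx":1,"ty":-3.7,"tz":0,"spin":0}]'
python3 - <<'E'
from h import *
to(.471,-.2744,.12); print(r.get_state()['q'].round(3))
E
```

```text
clock: 2.07
tool_pos: [0.4328, -0.5778, 0.1507]
eef_rot: [0.996, 0.08, 0.016, 0.027]
contact_force: [1.0, -0.6, -0.1]
opening: 1.004
finger_force: 0.0
t 2.07 tcp [ 0.4328 -0.5778  0.1507] toolx yaw 9.26 need cm [  8.56 -29.47   1.65] F [ 1.  -0.6 -0.1] op 1.004 ff 0.0
[ 0.621  0.954  0.521  1.405 -0.561  0.865 -0.11 ]
```

The reach limit left the tool tilted about 3.6°, mostly sideways. That is small enough to work with. I'll continue to above red.

```bash
python3 -m creep '[{"grip":1,"tx":1.07,"ty":-3.68,"tz":0.2,"spin":0},{"grip":1,"tx":1.07,"ty":-3.68,"tz":0.2,"spin":0},{"grip":1,"tx":1.07,"ty":-3.68,"tz":0.2,"spin":0},{"grip":1,"tx":1.07,"ty":-3.68,"tz":0.2,"spin":0},{"grip":1,"tx":1.07,"ty":-3.68,"tz":0.2,"spin":0},{"grip":1,"tx":1.07,"ty":-3.68,"tz":0.2,"spin":0},{"grip":1,"tx":1.07,"ty":-3.68,"tz":0.2,"spin":0},{"grip":1,"tx":1.07,"ty":-3.68,"tz":0.2,"spin":0}]'
python3 -m creep '[{"grip":1,"tx":0,"ty":0,"tz":0,"spin":0},{"grip":1,"tx":0,"ty":0,"tz":0,"spin":0}]'
cat >> h.py <<'E'
def ring(lo,hi,z,n=None):
    c=optics.get_calibration('wrist');p,d=optics.snapshot('wrist')
    if n: cv2.imwrite(f'pics/{n}.png',p[:,:,::-1])
    hsv=cv2.cvtColor(p,cv2.COLOR_RGB2HSV);H=(hsv[...,0].astype(int)+90)%180   # red -> 90
    m=((H>=lo)&(H<=hi)&(hsv[...,1]>130)).astype(np.uint8)
    k=max(cv2.findContours(m,cv2.RETR_EXTERNAL,cv2.CHAIN_APPROX_NONE)[0],key=cv2.contourArea,default=None)
    if k is None: print('none');return
    e=cv2.fitEllipse(k);w=world(c,*e[0],z);print(np.round(e[0]+e[1],1),w.round(4));return w
E
python3 - <<'E'
from h import *
to(.471,-.2744,.010); ring(82,98,.014,'w2')
print(Ro.from_quat(r.get_state()['eef_rot']).as_matrix()[:,2].round(3))
E
```

```text
clock: 2.73
tool_pos: [0.4724, -0.2746, 0.1188]
eef_rot: [0.996, 0.081, 0.016, 0.026]
contact_force: [0.6, 0.5, 0.1]
opening: 0.999
finger_force: 0.0
clock: 2.9
tool_pos: [0.473, -0.2737, 0.1184]
eef_rot: [0.996, 0.083, 0.016, 0.025]
contact_force: [-0.0, -0.6, 0.4]
opening: 0.999
finger_force: 0.0
t 2.9 tcp [ 0.473  -0.2737  0.1184] toolx yaw 9.59 need cm [-0.5  -0.54 10.81] F [-0.  -0.6  0.4] op 0.999 ff 0.0
[265.8 217.3  56.5  57.1] [ 0.4697 -0.2717  0.014 ]
[ 0.036 -0.052 -0.998]
```

View pics/w2.png

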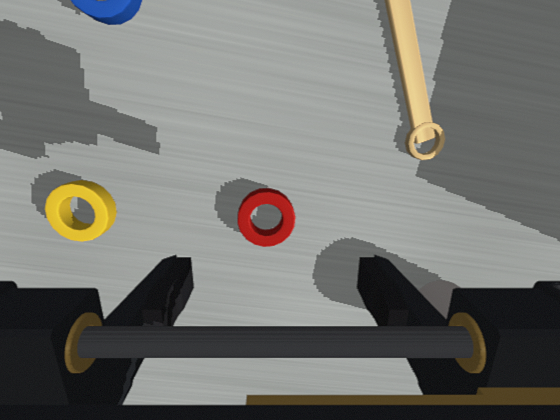

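The wrist view shows the red collar at (266,217) between the open fingers, yellow at (80,211) well clear. Going down and gripping.

```bash
python3 -m creep '[{"grip":1,"tx":-0.28,"ty":-0.4,"tz":2.5,"spin":0},{"grip":1,"tx":-0.28,"ty":-0.4,"tz":3.5,"spin":0},{"grip":1,"tx":0,"ty":0,"tz":3.0,"spin":0},{"grip":1,"tx":0,"ty":0,"tz":1.8,"spin":0},{"grip":1,"tx":0,"ty":0,"tz":0,"spin":0},{"grip":-1,"tx":0,"ty":0,"tz":0,"spin":0},{"grip":-1,"tx":0,"ty":0,"tz":0,"spin":0},{"grip":-1,"tx":0,"ty":0,"tz":0,"spin":0}]' 8
python3 -m creep '[{"grip":-1,"tx":0,"ty":0,"tz":0,"spin":0},{"grip":-1,"tx":0,"ty":0,"tz":0,"spin":0},{"grip":-1,"tx":0,"ty":0,"tz":0,"spin":0}]'
```

```text
clock: 3.62
tool_pos: [0.4687, -0.2801, 0.0117]
eef_rot: [0.996, 0.077, 0.016, 0.03]
contact_force: [0.2, 0.2, 0.1]
opening: 0.795
finger_force: 0.0
clock: 3.87
tool_pos: [0.4682, -0.2792, 0.0109]
eef_rot: [0.996, 0.077, 0.015, 0.03]
contact_force: [-0.2, 0.7, 2.3]
opening: 0.574
finger_force: 7.1
```

```bash
python3 -m creep '[{"grip":-1,"tx":0,"ty":0,"tz":-3,"spin":0},{"grip":-1,"tx":0,"ty":0,"tz":-4,"spin":0},{"grip":-1,"tx":0,"ty":0,"tz":-4,"spin":0},{"grip":-1,"tx":0,"ty":0,"tz":-4,"spin":0},{"grip":-1,"tx":0,"ty":0,"tz":-4,"spin":0},{"grip":-1,"tx":0,"ty":0,"tz":-1,"spin":0},{"grip":-1,"tx":0,"ty":0,"tz":0,"spin":0}]'
python3 - <<'E'
from h import *
to(.5485,.1572,.20)
print(Ro.from_quat(r.get_state()['eef_rot']).as_matrix().round(3))
E
```

```text
clock: 4.45
tool_pos: [0.4625, -0.2689, 0.2128]
eef_rot: [0.996, 0.077, 0.017, 0.031]
contact_force: [-0.5, -0.4, -0.5]
opening: 0.568
finger_force: 8.0
t 4.45 tcp [ 0.4625 -0.2689  0.2128] toolx yaw 8.87 need cm [ 15.02 -40.8   -0.92] F [-0.5 -0.4 -0.5] op 0.568 ff 8.0
[[ 0.988  0.152  0.04 ]
 [ 0.154 -0.986 -0.059]
 [ 0.03   0.065 -0.997]]
```

```bash
python3 -m creep '[{"grip":-1,"tx":1.25,"ty":-3.0,"tz":-0.1,"spin":0},{"grip":-1,"tx":1.25,"ty":-3.0,"tz":-0.1,"spin":0},{"grip":-1,"tx":1.25,"ty":-3.0,"tz":-0.1,"spin":0},{"grip":-1,"tx":1.25,"ty":-3.0,"tz":-0.1,"spin":0},{"grip":-1,"tx":1.25,"ty":-3.0,"tz":-0.1,"spin":0},{"grip":-1,"tx":1.25,"ty":-3.0,"tz":-0.1,"spin":0},{"grip":-1,"tx":1.25,"ty":-3.0,"tz":-0.1,"spin":0},{"grip":-1,"tx":1.25,"ty":-3.0,"tz":-0.1,"spin":0}]'
python3 -m creep '[{"grip":-1,"tx":1,"ty":-3.0,"tz":-0.1,"spin":0},{"grip":-1,"tx":1,"ty":-3.0,"tz":-0.1,"spin":0},{"grip":-1,"tx":1,"ty":-3.0,"tz":0,"spin":0},{"grip":-1,"tx":1,"ty":-3.0,"tz":0,"spin":0},{"grip":-1,"tx":1,"ty":-3.0,"tz":0,"spin":0},{"grip":-1,"tx":0,"ty":0,"tz":0,"spin":-0.8},{"grip":-1,"tx":0,"ty":0,"tz":0,"spin":0}]'
python3 - <<'E'
from h import *
to(.5485,.1572,.18)
print(Ro.from_quat(r.get_state()['eef_rot']).as_matrix().round(3))
p,d=optics.snapshot('wrist');cv2.imwrite('pics/w3.png',p[:,:,::-1]);c=optics.get_calibration('wrist');print(c['extrinsics'].round(4).tolist(),c['fx'],c['cx'],c['cy']);np.savez('w3.npz',p=p,d=d)
E
```

```text
clock: 5.12
tool_pos: [0.5222, -0.0136, 0.2036]
eef_rot: [0.997, 0.077, 0.013, 0.029]
contact_force: [1.0, 0.1, -0.9]
opening: 0.562
finger_force: 8.0
clock: 5.7
tool_pos: [0.5487, 0.1426, 0.1971]
eef_rot: [0.996, 0.086, 0.013, 0.03]
contact_force: [-0.4, 0.5, -0.9]
opening: 0.568
finger_force: 8.0
t 5.7 tcp [0.5487 0.1426 0.1971] toolx yaw 9.93 need cm [ 0.2  -1.55  1.62] F [-0.4  0.5 -0.9] op 0.568 ff 8.0
[[ 0.985  0.171  0.031]
 [ 0.172 -0.983 -0.057]
 [ 0.02   0.061 -0.998]]
[[0.1651, -0.9843, 0.0624, 0.0355], [-0.9457, -0.14, 0.2935, 0.5117], [-0.2802, -0.1074, -0.9539, 0.52], [0.0, 0.0, 0.0, 1.0]] 308.3717152853414 274.8782801040822 212.58298493963994
```

View pics/w3.png

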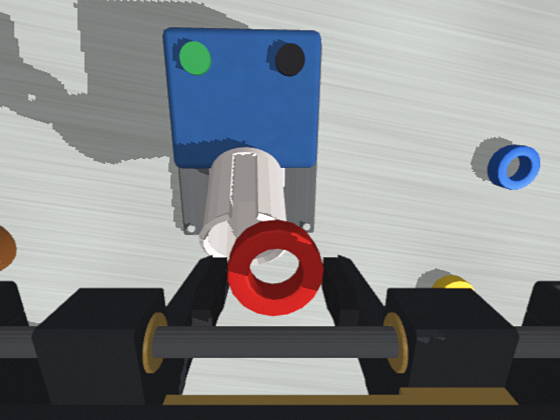

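The wrist view shows the red collar held at (275,268), just short of the tube in y. The slot at the tube's high rim is near (243,220). I'll check the mouth position against this view.

```bash
python3 - <<'E'
from h import *
c=optics.get_calibration('wrist')
f=np.load('w3.npz');p,d=f['p'],f['d']
mx=np.array([.9857,.1685]);print('expect high rim',np.array([.5436,.1564])+.026*mx)
for v in (170,190,210,220): print(v,world(c,243,v,.158).round(4))
g=cv2.cvtColor(p,cv2.COLOR_RGB2GRAY)[145:262,194:294]
cv2.imwrite('pics/w3c.png',cv2.resize(p[140:330,180:340,::-1],None,fx=3,fy=3,interpolation=cv2.INTER_CUBIC))
W=cloud(c,d)
for (u,v) in ((225,180),(270,180),(210,240),(225,225),(270,215),(275,228),(243,190)): print(u,v,W[v,u].round(4))
# red collar: fit plane to the top face
hsv=cv2.cvtColor(p,cv2.COLOR_RGB2HSV);m=(hsv[...,1]>150)&((hsv[...,0]<8)|(hsv[...,0]>172))&(d>0)
Q=W[m];z=Q[:,2];print('red',Q.mean(0),z.min(),z.max())
E
```

```text
expect high rim [0.5692282 0.160781 ]
170 [0.5928 0.165  0.158 ]
190 [0.5806 0.1633 0.158 ]
210 [0.5679 0.1616 0.158 ]
220 [0.5614 0.1607 0.158 ]
225 180 [0.5782 0.1771 0.1249]
270 180 [0.5822 0.145  0.1201]
210 240 [0.5337 0.1821 0.1315]
225 225 [0.5372 0.174  0.1048]
270 215 [0.5653 0.1437 0.1521]
275 228 [0.5739 0.145  0.2007]
243 190 [0.5629 0.1637 0.0817]
red [0.55195944 0.1415813  0.20132303] 0.18663722200063432 0.20545379517970383
```

View pics/w3c.png

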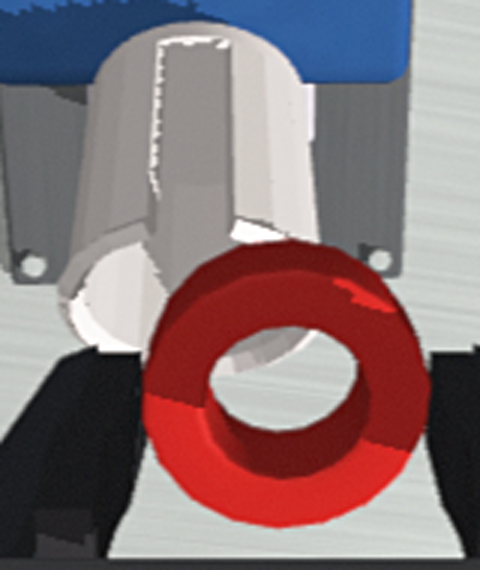

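```bash
python3 -m creep '[{"grip":-1,"tx":-0.15,"ty":-1.5,"tz":0,"spin":0},{"grip":-1,"tx":0,"ty":0,"tz":1.2,"spin":0},{"grip":-1,"tx":0,"ty":0,"tz":0.9,"spin":0},{"grip":-1,"tx":0,"ty":0,"tz":0,"spin":0}]' 5
python3 - <<'E'
from h import *
to(.545,.1567,.170)
E
```

```text
clock: 6.08
tool_pos: [0.5449, 0.1518, 0.1753]
eef_rot: [0.996, 0.082, 0.012, 0.03]
contact_force: [0.6, -0.2, -1.4]
opening: 0.569
finger_force: 5.0
t 6.08 tcp [0.5449 0.1518 0.1753] toolx yaw 9.5 need cm [ 0.08 -0.51  0.5 ] F [ 0.6 -0.2 -1.4] op 0.569 ff 5.0
```

```bash
python3 -m creep '[{"grip":-1,"tx":0,"ty":-0.5,"tz":0,"spin":0},{"grip":-1,"tx":0,"ty":-0.1,"tz":0.3,"spin":0},{"grip":-1,"tx":0,"ty":0,"tz":0.3,"spin":0},{"grip":-1,"tx":0,"ty":0,"tz":0.3,"spin":0},{"grip":-1,"tx":0,"ty":0,"tz":0.3,"spin":0},{"grip":-1,"tx":0,"ty":0,"tz":0.3,"spin":0},{"grip":-1,"tx":0,"ty":0,"tz":0,"spin":0}]'
python3 - <<'E'
from h import *
to(.545,.1567,.1587)
c=optics.get_calibration('wrist');p,d=optics.snapshot('wrist');q,_=optics.snapshot('scene')
a=cv2.resize(p[150:340,180:340,::-1],(400,475));b=cv2.resize(q[175:270,255:335,::-1],(400,475),interpolation=cv2.INTER_CUBIC)
cv2.imwrite('pics/w4.png',np.hstack([a,b]))
E
```

```text
clock: 6.67
tool_pos: [0.5457, 0.1583, 0.162]
eef_rot: [0.996, 0.083, 0.014, 0.03]
contact_force: [-0.5, 1.1, 0.7]
opening: 0.567
finger_force: 5.0
t 6.67 tcp [0.5457 0.1583 0.162 ] toolx yaw 9.6 need cm [-0.1   0.12  0.33] F [-0.5  1.1  0.7] op 0.567 ff 5.0
```

View pics/w4.png

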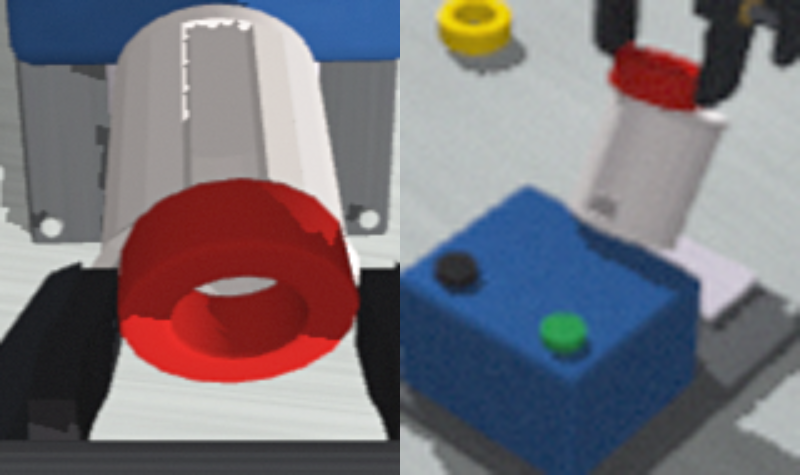

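Left crop: the collar has pivoted forward against the high rim, as planned, and the scene crop shows it roughly parallel to the mouth. Next I finish the tilt and slide it down over the mouth.

```bash
python3 -m creep '[{"grip":-1,"tx":0,"ty":0,"tz":0.3,"spin":0},{"grip":-1,"tx":-0.3,"ty":-0.1,"tz":0.2,"spin":0},{"grip":-1,"tx":-0.4,"ty":0,"tz":0.25,"spin":0},{"grip":-1,"tx":-0.4,"ty":0,"tz":0.25,"spin":0},{"grip":-1,"tx":-0.2,"ty":0,"tz":0.15,"spin":0},{"grip":-1,"tx":0,"ty":0,"tz":0,"spin":0}]'
python3 - <<'E'
from h import *
to(.5335,.155,.1510)
c=optics.get_calibration('wrist');p,d=optics.snapshot('wrist');q,_=optics.snapshot('scene')
a=cv2.resize(p[150:340,180:340,::-1],(400,475));b=cv2.resize(q[175:270,255:335,::-1],(400,475),interpolation=cv2.INTER_CUBIC)
cv2.imwrite('pics/w5.png',np.hstack([a,b]))
E
```

```text
clock: 7.27
tool_pos: [0.5325, 0.1568, 0.15]
eef_rot: [0.996, 0.083, 0.014, 0.03]
contact_force: [-0.1, -0.3, 1.1]
opening: 0.568
finger_force: 5.0
t 7.27 tcp [0.5325 0.1568 0.15  ] toolx yaw 9.61 need cm [ 0.07  0.2  -0.09] F [-0.1 -0.3  1.1] op 0.568 ff 5.0
```

View pics/w5.png

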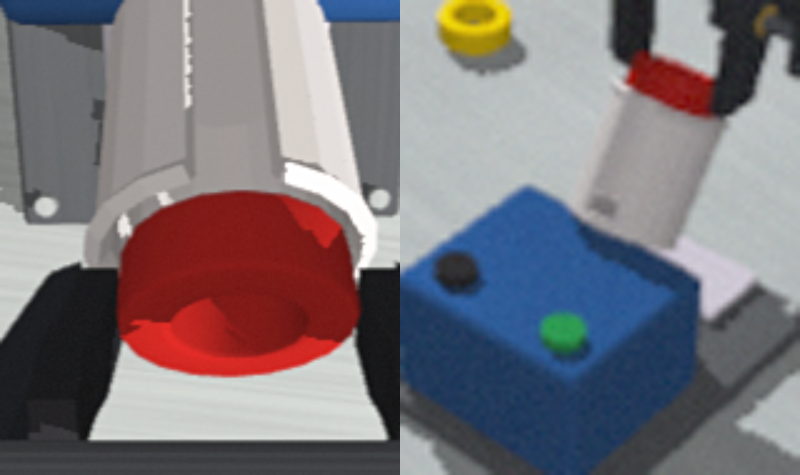

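The collar now sits at the mouth. The rim shows behind it, with a gap of about 30 px on the left and 15 px on the right. I'll shift it slightly left (+y), press it in along the axis, and release.

```bash
python3 -m creep '[{"grip":-1,"tx":0.1,"ty":-0.12,"tz":0,"spin":0},{"grip":-1,"tx":0.1,"ty":0,"tz":0.15,"spin":0},{"grip":-1,"tx":0.1,"ty":0,"tz":0.15,"spin":0},{"grip":-1,"tx":0,"ty":0,"tz":0,"spin":0}]'
cat >> h.py <<'E'
def inside(tag):
    # coordinates of coloured collar pixels seen by top / scene / wrist, in tube frame by depth
    M=np.array([.5425,.1564,.1431]);mx=np.array([.9857,.1685,0]);a=-.5299*mx+np.array([0,0,.848]);x=.848*mx+np.array([0,0,.5299]);y=np.cross(a,x)
    B=np.stack([x,y,a]);O=M-.065*a
    for n in ('wrist','top','scene'):
        c=optics.get_calibration(n);p,d=optics.snapshot(n);W=(cloud(c,d)-O)@B.T;hsv=cv2.cvtColor(p,cv2.COLOR_RGB2HSV);H=(hsv[...,0].astype(int)+90)%180
        cv2.imwrite(f'pics/{tag}_{n}.png',p[:,:,::-1])
        for nm,lo,hi in (('red',82,98),('blue',8,45)):
            m=(H>=lo)&(H<=hi)&(hsv[...,1]>130)&(d>0)&(np.hypot(W[...,0],W[...,1])<.04)&(W[...,2]>-.01)&(W[...,2]<.12)
            if m.sum()>5: Q=W[m]*1000;print(n,nm,m.sum(),'tube xyz mm: med',np.median(Q,0).round(1),'p5',np.percentile(Q,5,0).round(1),'p95',np.percentile(Q,95,0).round(1))
E
python3 - <<'E'
from h import *
to(.5335,.157,.147); inside('a')
E
```

```text
clock: 7.7
tool_pos: [0.5356, 0.1582, 0.1471]
eef_rot: [0.996, 0.083, 0.014, 0.03]
contact_force: [-2.4, -0.6, 1.1]
opening: 0.57
finger_force: 5.4
t 7.7 tcp [0.5356 0.1582 0.1471] toolx yaw 9.61 need cm [-0.23  0.08  0.01] F [-2.4 -0.6  1.1] op 0.57 ff 5.4
wrist red 5322 tube xyz mm: med [15.2  4.1 75.3] p5 [-16.7 -16.1  66.4] p95 [22.9 24.  81.3]
wrist blue 394 tube xyz mm: med [  7.9 -27.2  -8.7] p5 [  2.6 -38.   -9.9] p95 [11.9 38.1 -7.6]
top blue 16 tube xyz mm: med [ 10.8 -34.4  -8.3] p5 [  5.7 -38.4  -9.8] p95 [ 15.3 -29.   -5.7]
scene red 97 tube xyz mm: med [22.1 11.3 73.6] p5 [  9.1 -10.9  67.5] p95 [26.2 26.3 80.4]
scene blue 18 tube xyz mm: med [ 13.4 -15.   -9.2] p5 [ 11.7 -35.4  -9.8] p95 [17.3 33.8 -8. ]
```

```bash
python3 -m creep '[{"grip":-1,"tx":-0.1,"ty":0,"tz":0,"spin":0},{"grip":0.4,"tx":0,"ty":0,"tz":0,"spin":0},{"grip":0.4,"tx":0,"ty":0,"tz":0,"spin":0},{"grip":0.4,"tx":0,"ty":0,"tz":0,"spin":0},{"grip":0.4,"tx":0,"ty":0,"tz":0,"spin":0}]'
python3 - <<'E'
from h import *
inside('b')
E
```

```text
clock: 8.27
tool_pos: [0.5359, 0.1582, 0.1478]
eef_rot: [0.996, 0.083, 0.015, 0.03]
contact_force: [1.0, 0.9, -0.7]
opening: 0.701
finger_force: 0.0
wrist red 1503 tube xyz mm: med [ 7.5  1.8 16. ] p5 [-23.9  -7.1   3.7] p95 [20.6  9.5 19. ]
wrist blue 380 tube xyz mm: med [  8.  -27.4  -8.6] p5 [  3.2 -38.2  -9.8] p95 [11.6 37.9 -7.5]
top red 26 tube xyz mm: med [20.7  0.2 18.3] p5 [14.1 -4.2  8.9] p95 [22.3  5.7 21.4]
top blue 12 tube xyz mm: med [ 11.1 -34.6  -8.1] p5 [  5.9 -38.   -9. ] p95 [ 16.  -30.1  -5.6]
scene red 35 tube xyz mm: med [21.4  0.5 13.9] p5 [ -3.  -11.7   4.2] p95 [24.7  7.3 19.5]
scene blue 15 tube xyz mm: med [14.4 13.7 -8.9] p5 [ 11.2 -34.6  -9.6] p95 [16.9 34.6 -7.9]
```

Red slid to the bottom: its visible extent is 0–19 mm above the tube floor, so it is lying flat. Now blue.

```bash
python3 -m creep '[{"grip":0.4,"tx":0,"ty":0,"tz":-3,"spin":0},{"grip":0.6,"tx":0,"ty":0,"tz":-3,"spin":0},{"grip":1,"tx":0.5,"ty":3.5,"tz":-0.5,"spin":0},{"grip":1,"tx":0.5,"ty":3.5,"tz":0,"spin":0},{"grip":1,"tx":0.5,"ty":3.5,"tz":0,"spin":0},{"grip":1,"tx":0.5,"ty":3.5,"tz":0.4,"spin":0},{"grip":1,"tx":0.5,"ty":3.5,"tz":0.5,"spin":0},{"grip":1,"tx":0.5,"ty":3.5,"tz":0.5,"spin":0}]'
python3 -m creep '[{"grip":1,"tx":0.5,"ty":3.5,"tz":1.5,"spin":0},{"grip":1,"tx":0.5,"ty":3.5,"tz":1.5,"spin":0},{"grip":1,"tx":0,"ty":2,"tz":2,"spin":0},{"grip":1,"tx":0,"ty":0,"tz":1.5,"spin":0},{"grip":1,"tx":0,"ty":0,"tz":0,"spin":0}]'
python3 - <<'E'
from h import *
to(.6233,-.1353,.12); w=ring(8,45,.014,'c')
if w is not None: to(w[0],w[1],.010)
E
```

```text
clock: 9.08
tool_pos: [0.5983, -0.0423, 0.2122]
eef_rot: [0.996, 0.084, 0.015, 0.03]
contact_force: [0.7, 0.3, 0.3]
opening: 0.998
finger_force: 0.0
clock: 9.5
tool_pos: [0.6228, -0.1329, 0.1501]
eef_rot: [0.996, 0.082, 0.012, 0.029]
contact_force: [-0.7, 1.3, -0.5]
opening: 1.0
finger_force: 0.0
t 9.5 tcp [ 0.6228 -0.1329  0.1501] toolx yaw 9.41 need cm [-0.05  0.07  3.02] F [-0.7  1.3 -0.5] op 1.0 ff 0.0
[266.2 203.8  50.7  51.4] [ 0.6222 -0.1326  0.014 ]
t 9.55 tcp [ 0.6237 -0.1314  0.1515] toolx yaw 9.54 need cm [-0.47 -0.74 14.12] F [-0.1 -0.   0.3] op 0.998 ff 0.0
```

```bash
python3 -m creep '[{"grip":1,"tx":-0.2,"ty":-0.5,"tz":3,"spin":0},{"grip":1,"tx":-0.15,"ty":-0.5,"tz":3.5,"spin":0},{"grip":1,"tx":0,"ty":0,"tz":3.5,"spin":0},{"grip":1,"tx":0,"ty":0,"tz":2,"spin":0},{"grip":1,"tx":0,"ty":0,"tz":1.2,"spin":0},{"grip":1,"tx":0,"ty":0,"tz":0,"spin":0}]'
python3 - <<'E'
from h import *
to(.6232,-.1326,.010)
E
```

```text
clock: 10.05
tool_pos: [0.6235, -0.128, 0.019]
eef_rot: [0.996, 0.084, 0.013, 0.029]
contact_force: [-0.0, 0.4, -0.6]
opening: 0.997
finger_force: 0.0
t 10.05 tcp [ 0.6235 -0.128   0.019 ] toolx yaw 9.71 need cm [-0.13  0.4   0.93] F [-0.   0.4 -0.6] op 0.997 ff 0.0
```

```bash
python3 -m creep '[{"grip":1,"tx":0,"ty":0.4,"tz":0.5,"spin":0},{"grip":1,"tx":0,"ty":0,"tz":0.4,"spin":0},{"grip":-1,"tx":0,"ty":0,"tz":0,"spin":0},{"grip":-1,"tx":0,"ty":0,"tz":0,"spin":0},{"grip":-1,"tx":0,"ty":0,"tz":0,"spin":0},{"grip":-1,"tx":0,"ty":0,"tz":0,"spin":0},{"grip":-1,"tx":0,"ty":0,"tz":0,"spin":0},{"grip":-1,"tx":0,"ty":0,"tz":0,"spin":0}]' 8
python3 -m creep '[{"grip":-1,"tx":0,"ty":0,"tz":0,"spin":0},{"grip":-1,"tx":0,"ty":0,"tz":-3,"spin":0},{"grip":-1,"tx":0,"ty":0,"tz":-4,"spin":0},{"grip":-1,"tx":0,"ty":0,"tz":-4,"spin":0},{"grip":-1,"tx":0,"ty":0,"tz":-4,"spin":0},{"grip":-1,"tx":0,"ty":0,"tz":-3.5,"spin":0},{"grip":-1,"tx":0,"ty":0,"tz":0,"spin":0}]'
python3 - <<'E'
from h import *
to(.5465,.1583,.20)
c=optics.get_calibration('wrist');p,d=optics.snapshot('wrist');W=cloud(c,d);hsv=cv2.cvtColor(p,cv2.COLOR_RGB2HSV)
for nm,f in (('w','w3.npz'),):
    q=np.load(f)['p'];h=cv2.cvtColor(q,cv2.COLOR_RGB2HSV);m=((h[...,1]>130)&((h[...,0]<8)|(h[...,0]>172))).astype(np.uint8);print('red held',cv2.fitEllipse(max(cv2.findContours(m,0,1)[0],key=cv2.contourArea)))
m=((hsv[...,0]>98)&(hsv[...,0]<135)&(hsv[...,1]>130)&(W[...,2]>.14)).astype(np.uint8);k=max(cv2.findContours(m,0,1)[0],key=cv2.contourArea)
print('blue held',cv2.fitEllipse(k)); z=W[m>0];print(z.mean(0),np.percentile(z[:,2],[5,50,95]))
E
```

```text
clock: 10.72
tool_pos: [0.6252, -0.1339, 0.0121]
eef_rot: [0.996, 0.083, 0.015, 0.03]
contact_force: [0.4, 0.6, 1.0]
opening: 0.573
finger_force: 7.1
clock: 11.3
tool_pos: [0.6223, -0.1254, 0.2038]
eef_rot: [0.996, 0.083, 0.02, 0.032]
contact_force: [1.0, -0.3, 0.2]
opening: 0.567
finger_force: 8.0
t 11.3 tcp [ 0.6223 -0.1254  0.2038] toolx yaw 9.63 need cm [ -2.75 -29.19  -1.67] F [ 1.  -0.3  0.2] op 0.567 ff 8.0
red held ((274.36956787109375, 267.996826171875), (94.4769058227539, 95.19591522216797), 59.77815628051758)
blue held ((274.24658203125, 276.0489807128906), (92.97531127929688, 93.29185485839844), 49.07017517089844)
[ 0.62095872 -0.12477394  0.20724652] [0.19632348 0.20773725 0.2089819 ]
```

The blue grip sits about 4 mm further back on the pads than red's did, so I'll shift the same path +4 mm in x.

```bash
python3 -m creep '[{"grip":-1,"tx":-0.3,"ty":-3.2,"tz":-0.2,"spin":0},{"grip":-1,"tx":-0.3,"ty":-3.2,"tz":-0.2,"spin":0},{"grip":-1,"tx":-0.3,"ty":-3.2,"tz":-0.2,"spin":0},{"grip":-1,"tx":-0.3,"ty":-3.2,"tz":-0.2,"spin":0},{"grip":-1,"tx":-0.3,"ty":-3.2,"tz":-0.2,"spin":0},{"grip":-1,"tx":-0.3,"ty":-3.2,"tz":-0.2,"spin":0},{"grip":-1,"tx":-0.3,"ty":-3.2,"tz":-0.2,"spin":0},{"grip":-1,"tx":-0.3,"ty":-3.2,"tz":-0.2,"spin":0}]'
python3 -m creep '[{"grip":-1,"tx":-0.1,"ty":-3.2,"tz":0,"spin":0},{"grip":-1,"tx":0,"ty":-0.5,"tz":0,"spin":0},{"grip":-1,"tx":0,"ty":0,"tz":0,"spin":0},{"grip":-1,"tx":0,"ty":0,"tz":0,"spin":0}]' 5
python3 - <<'E'
from h import *
to(.5496,.159,.178)
E
```

```text
clock: 12.02
tool_pos: [0.5508, 0.1269, 0.1946]
eef_rot: [0.996, 0.083, 0.013, 0.03]
contact_force: [1.2, -0.3, 0.3]
opening: 0.567
finger_force: 8.0
clock: 12.35
tool_pos: [0.5447, 0.161, 0.1929]
eef_rot: [0.996, 0.084, 0.014, 0.03]
contact_force: [0.1, 0.2, -0.5]
opening: 0.572
finger_force: 5.0
t 12.35 tcp [0.5447 0.161  0.1929] toolx yaw 9.63 need cm [0.41 0.18 1.51] F [ 0.1  0.2 -0.5] op 0.572 ff 5.0
```

```bash
python3 -m creep '[{"grip":-1,"tx":0.4,"ty":0.1,"tz":0.5,"spin":0},{"grip":-1,"tx":0,"ty":0,"tz":1,"spin":0},{"grip":-1,"tx":0,"ty":0,"tz":0.3,"spin":0},{"grip":-1,"tx":0,"ty":0,"tz":0.3,"spin":0},{"grip":-1,"tx":0,"ty":0,"tz":0.3,"spin":0},{"grip":-1,"tx":0,"ty":0,"tz":0.3,"spin":0},{"grip":-1,"tx":0,"ty":0,"tz":0,"spin":0}]'
python3 - <<'E'
from h import *
to(.5496,.159,.160)
E
```

```text
clock: 12.93
tool_pos: [0.5501, 0.1595, 0.1665]
eef_rot: [0.996, 0.083, 0.014, 0.03]
contact_force: [-0.7, -0.6, 0.2]
opening: 0.569
finger_force: 5.0
t 12.93 tcp [0.5501 0.1595 0.1665] toolx yaw 9.59 need cm [-0.07  0.    0.65] F [-0.7 -0.6  0.2] op 0.569 ff 5.0
```

```bash
python3 -m creep '[{"grip":-1,"tx":0,"ty":0,"tz":0.3,"spin":0},{"grip":-1,"tx":0,"ty":0,"tz":0.35,"spin":0},{"grip":-1,"tx":-0.3,"ty":0,"tz":0.2,"spin":0},{"grip":-1,"tx":-0.4,"ty":0,"tz":0.25,"spin":0},{"grip":-1,"tx":-0.4,"ty":0,"tz":0.25,"spin":0},{"grip":-1,"tx":-0.2,"ty":0,"tz":0.15,"spin":0},{"grip":-1,"tx":0,"ty":0,"tz":0,"spin":0}]'
python3 - <<'E'
from h import *
to(.5365,.1585,.1510); inside('d')
E
```

```text
clock: 13.52
tool_pos: [0.537, 0.1568, 0.1512]
eef_rot: [0.996, 0.083, 0.014, 0.03]
contact_force: [0.1, -0.6, -0.6]
opening: 0.569
finger_force: 5.0
t 13.52 tcp [0.537  0.1568 0.1512] toolx yaw 9.61 need cm [-0.03 -0.17  0.01] F [ 0.1 -0.6 -0.6] op 0.569 ff 5.0
wrist red 1444 tube xyz mm: med [ 9.5  2.1 15.9] p5 [-23.8  -6.5   3.7] p95 [20.5  9.8 19. ]
wrist blue 5996 tube xyz mm: med [10.6  1.9 78.8] p5 [-18.2 -20.4  -8. ] p95 [21.  23.4 83.1]
top red 16 tube xyz mm: med [21.4 -0.3 13.5] p5 [19.5 -4.   8. ] p95 [23.1  5.4 21.5]
top blue 12 tube xyz mm: med [  9.3 -34.6  -8.5] p5 [  6.  -38.5  -9.6] p95 [ 13.9 -30.1  -6.8]
scene red 35 tube xyz mm: med [21.6  2.1 14.2] p5 [ -3.2 -11.2   4.4] p95 [24.   6.7 19.6]
scene blue 142 tube xyz mm: med [18.7  8.7 75.8] p5 [  7.7 -23.2  -9.6] p95 [25.7 26.8 83.8]
```

```bash
python3 -m creep '[{"grip":-1,"tx":0.1,"ty":-0.12,"tz":0.1,"spin":0},{"grip":-1,"tx":0.1,"ty":0,"tz":0.1,"spin":0},{"grip":-1,"tx":0.1,"ty":0,"tz":0.1,"spin":0},{"grip":-1,"tx":0,"ty":0,"tz":0,"spin":0}]'
python3 - <<'E'
from h import *
to(.5398,.1585,.148); inside('e')
E
```

```text
clock: 14.0
tool_pos: [0.5399, 0.1586, 0.1489]
eef_rot: [0.996, 0.083, 0.013, 0.029]
contact_force: [-3.8, 1.0, 6.3]
opening: 0.571
finger_force: 8.3
t 14.0 tcp [0.5399 0.1586 0.1489] toolx yaw 9.62 need cm [-0.02 -0.    0.09] F [-3.8  1.   6.3] op 0.571 ff 8.3
wrist red 1464 tube xyz mm: med [-11.9   1.9  15.5] p5 [-23.7  -6.8   3.6] p95 [20.5  9.6 19. ]
wrist blue 5747 tube xyz mm: med [12.9  3.4 75.4] p5 [-16.7 -19.5  -8.1] p95 [22.7 25.1 80.6]
top red 9 tube xyz mm: med [22.  -1.7 12. ] p5 [20.7 -4.2  7.5] p95 [22.6  2.  18.9]
top blue 12 tube xyz mm: med [  9.3 -35.3  -6.9] p5 [  6.  -38.5  -9.9] p95 [ 16.9 -23.9  49.2]
scene red 35 tube xyz mm: med [21.2  1.3 14. ] p5 [ -3.6 -12.1   4.3] p95 [24.5  6.2 19.5]
scene blue 115 tube xyz mm: med [20.5 10.4 73.2] p5 [ 10.9 -18.3  -9.6] p95 [25.7 27.8 80.9]
```

```bash
python3 -m creep '[{"grip":-1,"tx":-0.1,"ty":0,"tz":-0.05,"spin":0},{"grip":0.4,"tx":0,"ty":0,"tz":0,"spin":0},{"grip":0.4,"tx":0,"ty":0,"tz":0,"spin":0},{"grip":0.4,"tx":0,"ty":0,"tz":0,"spin":0},{"grip":0.4,"tx":0,"ty":0,"tz":0,"spin":0}]'
python3 - <<'E'
from h import *
inside('f')
E
```

```text
clock: 14.57
tool_pos: [0.5401, 0.1581, 0.1491]
eef_rot: [0.996, 0.083, 0.015, 0.03]
contact_force: [-0.3, 0.0, 0.6]
opening: 0.699
finger_force: 0.0
wrist red 619 tube xyz mm: med [19.8  2.9 13.3] p5 [-18.5  -4.    3.3] p95 [20.8  9.5 18.2]
wrist blue 2180 tube xyz mm: med [ 6.5  1.8 30.9] p5 [-22.9 -32.1  -9.1] p95 [20.5 32.4 36.8]
top red 10 tube xyz mm: med [21.1 -1.7 12.1] p5 [19.7 -4.1  6.5] p95 [23.2  2.1 19.8]
top blue 15 tube xyz mm: med [ 11.1 -34.1  -7.8] p5 [  4.9 -38.4  -9.8] p95 [ 16.  -30.2  -5.2]
scene red 25 tube xyz mm: med [22.3  2.  10.3] p5 [20.4 -2.7  3.8] p95 [24.5  6.7 17.6]
scene blue 51 tube xyz mm: med [21.1  1.2 27. ] p5 [ -7.7 -29.4  -9.6] p95 [24.  33.5 37.2]
```

Blue's top is at 36–37 mm, so it is stacked on red. I'll retreat upward and check the whole scene once.

```bash
python3 -m creep '[{"grip":0.4,"tx":0,"ty":0,"tz":-2,"spin":0},{"grip":0.4,"tx":0,"ty":0,"tz":-3,"spin":0},{"grip":0.4,"tx":0,"ty":0,"tz":-3,"spin":0},{"grip":0.4,"tx":-1,"ty":0,"tz":-3,"spin":0},{"grip":0.4,"tx":-2,"ty":0,"tz":-2,"spin":0},{"grip":0.4,"tx":-2,"ty":0,"tz":0,"spin":0},{"grip":0.4,"tx":0,"ty":0,"tz":0,"spin":0},{"grip":0.4,"tx":0,"ty":0,"tz":0,"spin":0}]'
python3 - <<'E'
from h import *
inside('g')
a=cv2.imread('pics/g_wrist.png');b=cv2.imread('pics/g_scene.png')
cv2.imwrite('pics/final.png',np.hstack([cv2.resize(a,(400,300)),cv2.resize(b,(400,300))]))
E
```

```text
clock: 15.38
tool_pos: [0.4857, 0.1575, 0.2779]
eef_rot: [0.996, 0.084, 0.014, 0.029]
contact_force: [-0.2, -0.0, 0.0]
opening: 0.701
finger_force: 0.0
wrist red 325 tube xyz mm: med [-14.2   2.   11.6] p5 [-18.4  -7.7   3.8] p95 [20.5 10.6 17.9]
wrist blue 1293 tube xyz mm: med [-9.2  1.3 35.6] p5 [-23.2 -31.7  -9.1] p95 [20.2 30.9 37.3]
top red 23 tube xyz mm: med [-15.3   0.3  11.4] p5 [-16.6  -6.8   6.3] p95 [22.5  7.8 14.1]
top blue 175 tube xyz mm: med [-10.    2.5  35.1] p5 [-20.8 -32.3  -9.2] p95 [21.6 33.6 39.2]
scene red 24 tube xyz mm: med [22.7  2.  10.7] p5 [20.2 -3.7  4.1] p95 [24.9  6.9 17.6]
scene blue 52 tube xyz mm: med [20.2  0.8 26.5] p5 [ -5.8 -32.   -9.8] p95 [24.3 29.2 37.1]
```

View pics/final.png

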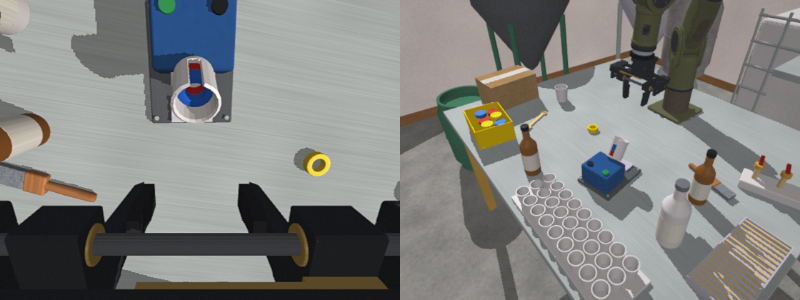

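The left view shows red below blue through the slot at (196,75), with blue flat in the bore at (196,98). Yellow at (317,163) and all the bottles are standing as before, and the gripper is clear.

```bash
python3 -c "
from plant import workorder
print(workorder.finish_job())"
```

```text
the job is handed in; nothing more can be done
None
```

The job is handed in at about 15.5 s: in the last pictures red lies flat at the bottom of the feed tube with blue flat on top of it, and the yellow collar and bottles stand as they were; early on I sent the arm the wrong way once, to its reach limit, without touching anything.

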